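Free the sticking sample shuttle beside the balance

TASK

The sample shuttle's carriage drags at one place on its rail, where a mounting-hole cap hidden in the rail has risen. Holding the black post, stroke the carriage gently to the home stop (taller end block), then all the way to the far stop, feeling for the sticky spot; then set the carriage centrally on that spot and, with it standing still, press the steel plunger button gently down to seat the cap (elsewhere the plunger would score the rail, so do not push it deep there). Finally run the carriage back against the home stop, leave it there, and do not disturb the other things on the bench.

Things in the scene. Friction and masses are not known exactly. Their poses are not given: they have to be found in the camera images.
- rail: Aluminium rail screwed to the bench: closed box section 60 mm wide, 29 mm high, 326 mm long over its end blocks. Origin: centre of its underside, on the bench. Its y axis runs along the rail from the home stop to the far stop, z up.
- home_stop: Dark steel end block at the rail's -y end, the taller one (52 mm high, 66 mm wide, 20 mm along the rail). Origin under its centre.
- far_stop: Dark steel end block at the rail's +y end, the lower one (40 mm high, 66 mm wide, 20 mm along the rail). Origin under its centre.
- home_buffer: Springy rubber buffer, 16 mm across, standing 8 mm out of the inner face of the home stop, centred 31 mm above the bench on the rail's centre line; the carriage meets it first. It gives 1 mm per 3 N and is hard after 7 mm. Origin under the home stop's centre.
- far_buffer: Springy rubber buffer, 16 mm across, standing 8 mm out of the inner face of the far stop, centred 31 mm above the bench on the rail's centre line; the carriage meets it first. It gives 1 mm per 3 N and is hard after 7 mm. Origin under the far stop's centre.
- carriage (a joint): Travel of the grey carriage (110 mm along the rail, 80 mm wide, top at 50 mm) along the rail's y: 0 = touching the home stop's buffer, 0.160 m = touching the far one's. Runs at about 1.5 N, stays put. At one unknown value from 0.047 to 0.118 m the plunger is centred over the risen cap; from about 8 to 12 mm before it on either side the carriage drags by 5 to 12 N more, alike from both sides.
- grip_post (a point): Centre of the upright black post that the carriage is held by, 75 mm above the bench; 24 mm across the rail (x), 16 mm along it (y), rising from 50 to 97 mm. On the rail's centre line, 30 mm from the carriage's centre towards the home stop. Axes as the rail's. A steel sample pan (48 mm across, 34 to 46 mm high) rides on the carriage's +x side, level with the plunger.
- plunger (a joint): How far the plunger is pressed: 0 = up, 0.009 m = fully down. Its spring takes 1.2 N, rising by 0.4 N per mm. Within 5 mm of the risen cap's centre it meets the cap after 2.5 mm and then needs 13 to 20 N in all to drive it home; elsewhere it goes down on its spring alone and scores the rail beyond 5.5 mm.
- button: The steel plunger button on the carriage, a disc 22 mm across standing out of a steel collar of 32 mm. Its origin lies 74 mm below its top face.
- button_top (a point): Centre of the button's top face, 74 mm above the bench when up (the collar's rim is at 60 mm), on the rail's centre line, 60 mm from the post towards the far stop. Its axes are the rail's.
- cap (a joint): How far the risen cap (hidden in the rail) has been pressed: 0 m = risen, 0.005 m = fully seated; it stays where it is pushed, and once down it no longer drags.
- dish: White shallow dish, 70 mm across, 22 mm high, a bystander near the rail. Origin under its centre.
- jar: Small white jar with an orange cap, 48 mm across, 62 mm high, a bystander near the rail. Origin under its centre.
- weight: Brass calibration weight with a knob, 32 mm across, 46 mm high, a bystander near the rail. Origin under its centre.
- screwdriver: Screwdriver 170 mm long lying on the bench, a bystander near the rail.
- reagent: Amber bottle with a white cap, 56 mm across, 110 mm high, a bystander.
- wrench: Wrench 140 mm long lying on the bench, a bystander.
- beaker: Glass beaker, 68 mm across, 85 mm high, a bystander.

How it is judged:
By the outcome, as a careful person would: the job done as asked, in the order asked, and still so for the second after the job is handed in, with the robot touching nothing.
It also fails if it takes over 67 s, if anything falls off the work surface, if the arm or the gripper's body presses on something with over 40 N, if the wrist force passes 120 N, or if a joint passes its speed limit or range.

ROBOT

A 6-joint arm with a two-finger parallel gripper is mounted at the origin on the work surface. World frame = base frame: x ahead of the robot, y to its left, z up, the work surface at z = 0. Lengths are in mm, angles in degrees, forces in N, time in s.
With the tool pointing down it reaches from about 350 to 850 mm from the base axis. Payload 8.1 kg.
Tool frame: the origin (TCP) lies midway between the tips of the shut fingers; the grasp point (between the pads) lies 19 mm behind it; x points along the fingers, z is the direction in which the jaws open and shut, and the axes are right-handed (so a half turn about x gives the same grasp; the last joint's range is limited). The gripper opens to 85 mm and grips with 20 to 120 N. Pads are 22 mm wide; open, the fingers measure 114 mm over their backs; the gripper's body (76 mm by 85 mm) begins 54 mm behind the grasp point. The pads swing forward as they close: fully open they stand 13 mm farther back than shut.
Start: joints at [-73.877, 7.471, 85.268, -0, 87.261, -4.893], TCP at [215.198, -560.085, 231.292] pointing down, gripper open.
Joint ranges: [-169.43, 169.43], [-51.17, 129.36], [1.28, 143.12], [-76.62, 256.62], [0, 156.53], [-152.29, 152.29]. Speed limits (degrees/s): [136.94, 136.94, 159.86, 180, 180, 180].

INTERFACE

Orientations are given as [roll, pitch, yaw] about the fixed x, y, z axes, in that order (R = Rz(yaw) Ry(pitch) Rx(roll)).
In Python, from bench import r gives the robot as it stands. The module is installed in compiled form; this text tells all that it offers.
- The arm moves only by the tool servo_tool, never from a script. Its argument "commands" is a list that holds one entry, the list of rows, each a list of 7 numbers: the closure in counts, from 0 (fully open) to 255 (shut), then the shift along the tool's x, y, z in cm, then the turn, a rotation vector about the tool's x, y, z in degrees. A call has 1 to 8 rows; each row is the pose to reach, as a shift and turn from the pose commanded when the call began, along the tool's axes at that moment; what a row does not reach only later rows make up. A row lasts 1/10 s, in which the tool goes at most 50 mm and 8.59 degrees, less where a joint would pass 70% of its speed; a pose out of reach is approached as far as the arm can. A call with a gripper value outside its range is refused whole. The fingers move at their own pace and stop on an object; "force" is the grip in N (left out, the last holds). Time passes only in rows, so rows that repeat a pose let the fingers close. It gives the time, the measured TCP pose, the force and the opening at its end, in the units of the state.
- r.sense(): the state, without advancing time (a new reading comes with each control period).
- r.snapshot(name): name is "scene" or "top" or "wrist"; returns (picture, depth): 400x640x3 uint8, red, green, blue; 400x640 float32, mm along the optical axis (not along the pixel's ray), 0 where there is no reading.
- r.calibration(name): a dict with "fx", "fy", "cx", "cy" (pixels), "pose" (4x4, takes a point from camera to world coordinates). Camera axes: x right, y down, z forward; pixel columns grow to the right and rows downward; lengths in mm; the calibration is good to about 2 mm. A picture is of the moment at which its call begins: read the wrist's pose just before it. calibration takes no time and is no camera call; for the wrist camera it gives the pose at the moment of the call.
- r.hand_in(): hands the job in, once; it reports no verdict.
The state is a dict: "time": time; "joint_pos": joint angles; "qd": joint speeds; "joint_efforts": joint torques, N m; "tool_pos": TCP position; "tcp_rot": TCP orientation; "ft_force": force on the tool from outside, world axes, zero at the start; "wrist_torque": the same for the moment, N m; "finger_gap": finger opening in mm.
Only numpy, scipy, OpenCV 4.12 (cv2) and the standard library are available. Lean on these libraries where they do the work, as an engineer would, in place of code of your own. Each camera call takes 0.05 s, during which the arm holds its last target.

## Working session

There is one attempt and no reset: what is moved stays moved. The work goes in short steps, Python scripts to look and compute and a tool call to move; the robot and the scene stay as the last step left them, time stands still between calls to the robot, and variables do not carry over. Pictures are saved under pics/ and viewed, and the job is handed in when it is done.

Besides the shell and the picture viewer there is one more tool, called after "Request:" as name([rows], argument=value, ...), one row to a line, values as JSON. servo_tool: Moves the arm, as the interface text tells. Its arguments: {"type":"object","properties":{"commands":{"type":"array","items":{"type":"array","items":{"type":"array","items":{"type":"number"}}}},"force":{"type":"number"}},"required":["commands"]}

```bash
mkdir -p pics; python3 - <<'E'
from bench import r
import cv2,numpy as np
print(r.sense())
for n in("scene","top"):
    p,d=r.snapshot(n); cv2.imwrite(f"pics/{n}0.png",p[:,:,::-1]); np.save(f"{n}_d.npy",d)
    c=r.calibration(n); print(n,c)
E
```

```text
{'time': 0.0, 'joint_pos': array([-7.38780786e+01,  7.51492249e+00,  8.53292651e+01,  3.83965846e-04,
        8.72616374e+01, -4.89345068e+00]), 'qd': array([-0.11531223, -0.01015239, -0.02054001, -0.05263363, -0.01020103,
        0.00033511]), 'joint_efforts': array([-7.78377416e-04, -5.69390166e+01, -5.00555634e+01, -2.02847787e-04,
        1.47331471e-02, -1.30846374e-05]), 'tool_pos': array([ 215.03741426, -559.55396934,  230.24650429]), 'tcp_rot': array([174.89891939,  89.8941743 , 105.91427273]), 'ft_force': array([-0.4518568 ,  0.32846229, -0.16553507]), 'wrist_torque': array([-0.04909193, -0.03768785,  0.00322868]), 'finger_gap': 85.44169095181661}
scene {'fx': 377.4666526440407, 'fy': 377.4666526440407, 'cx': 320.0717602041722, 'cy': 201.02685055559456, 'pose': array([[-4.04997969e-01,  6.58905528e-01, -6.33892854e-01,
         1.18767625e+03],
       [ 9.14141710e-01,  3.05404469e-01, -2.66595280e-01,
         2.18285850e+02],
       [ 1.79326073e-02, -6.87438445e-01, -7.26021216e-01,
         7.50248701e+02],
       [ 0.00000000e+00,  0.00000000e+00,  0.00000000e+00,
         1.00000000e+00]])}
top {'fx': 435.92675638103077, 'fy': 435.92675638103077, 'cx': 319.1210015908602, 'cy': 193.16250580255812, 'pose': array([[ 2.09571490e-02, -9.89750309e-01,  1.41262605e-01,
         3.88384546e+02],
       [-9.99649609e-01, -1.84590181e-02,  1.89716662e-02,
        -2.47551992e+01],
       [-1.61696435e-02, -1.41610699e-01, -9.89790358e-01,
         1.40276413e+03],
       [ 0.00000000e+00,  0.00000000e+00,  0.00000000e+00,
         1.00000000e+00]])}
```

View pics/scene0.png

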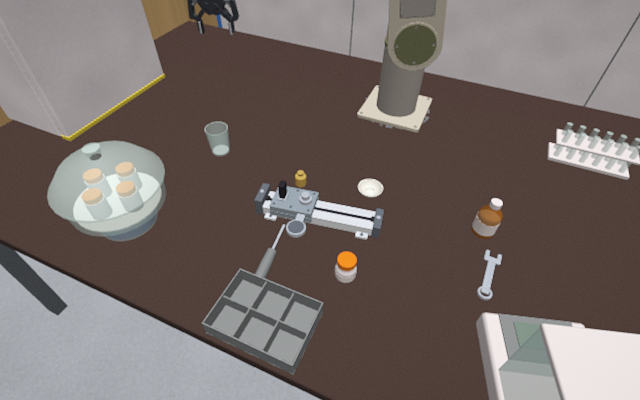

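View pics/top0.png

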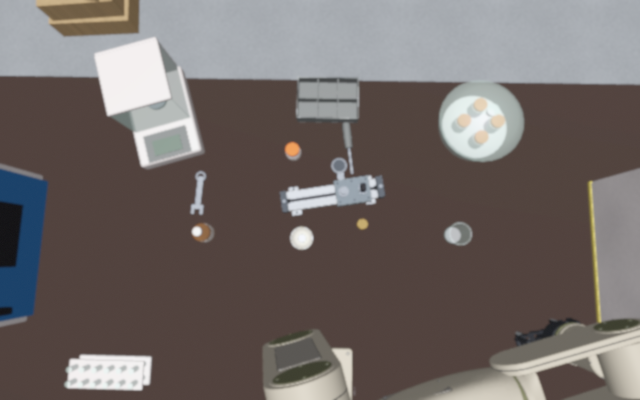

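The scene view shows the home stop at about (263,195) and the far stop at about (377,218). The black post is at (283,189), the button at (305,197), and the pan on the camera side at (296,228). In the top view the rail runs from about (378,186) at home to (287,200) at far. Next I'll measure it with depth.

```bash
cat > h.py <<'E'
import numpy as np,cv2
def cloud(d,c):
    v,u=np.mgrid[0:d.shape[0],0:d.shape[1]]
    P=np.stack([(u-c['cx'])/c['fx']*d,(v-c['cy'])/c['fy']*d,d],-1)
    return P@c['pose'][:3,:3].T+c['pose'][:3,3]
def px(c,u,v,z):
    R=c['pose'][:3,:3];t=c['pose'][:3,3]
    q=R@np.array([(u-c['cx'])/c['fx'],(v-c['cy'])/c['fy'],1]);return t+q*(z-t[2])/q[2]
def proj(c,P):
    q=(np.asarray(P)-c['pose'][:3,3])@c['pose'][:3,:3];return q[...,0]/q[...,2]*c['fx']+c['cx'],q[...,1]/q[...,2]*c['fy']+c['cy']
E
python3 - <<'E'
from bench import r
import cv2,numpy as np
from h import *
for n,(a,b,e,f) in {"scene":(150,290,230,400),"top":(125,255,260,400)}.items():
    d=np.load(n+"_d.npy");c=r.calibration(n);W=cloud(d,c)
    p=cv2.imread(f"pics/{n}0.png")[a:b,e:f]
    cv2.imwrite(f"pics/{n}0z.png",cv2.resize(p,None,fx=4.5,fy=4.5,interpolation=cv2.INTER_CUBIC))
    w=W[a:b,e:f].reshape(-1,3); 
    print(n,np.percentile(w[:,2],[1,10,50,90,99]))
    # rail-ish points: 20<z<60
    m=(w[:,2]>22)&(w[:,2]<56)
    q=w[m]; print(m.sum(),q.min(0),q.max(0))
    for lo,hi in((20,35),(36,45),(45,56),(60,80),(85,110)):
        k=w[(w[:,2]>lo)&(w[:,2]<hi)]; print(lo,hi,len(k),np.median(k,0) if len(k) else'')
E
```

```text
scene [-3.64371331e+00 -2.13180881e+00 -1.65360919e-02  3.81270287e+01
  6.94262583e+01]
3942 [ 415.28836658 -200.90372159   22.00437897] [877.77098243 127.9877713   55.98778364]
20 35 2150 [594.59798174  -9.41196489  27.936374  ]
36 45 723 [643.20539853 -54.01439988  40.45680396]
45 56 1195 [617.78973824 -96.74155772  49.19111209]
60 80 339 [715.01205441  81.58264552  62.31152072]
85 110 65 [ 605.35522712 -129.43057054   95.51811154]
top [-7.51934896 -4.24382914  0.08921058 31.78118324 64.3673262 ]
2524 [ 409.9354291  -204.65239702   22.06936719] [811.67358061 125.79771729  55.8456282 ]
20 35 1293 [574.64436472   8.20000629  27.76264639]
36 45 362 [587.42674742 -57.27917403  41.61249416]
45 56 932 [ 600.87839994 -107.85609524   49.51267691]
60 80 143 [705.70339367  73.70205504  64.06117085]
85 110 44 [ 596.46618499 -132.68047954   94.90463839]
```

View pics/scene0z.png

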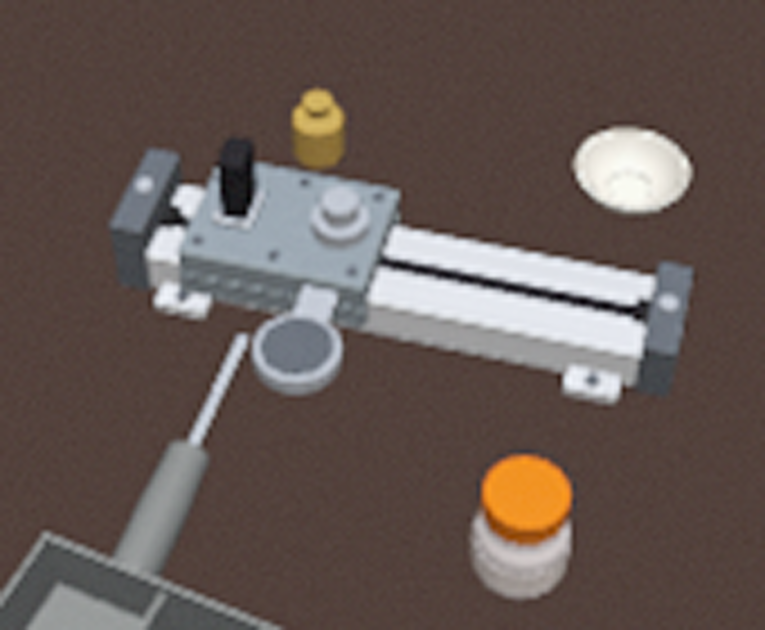

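View pics/top0z.png

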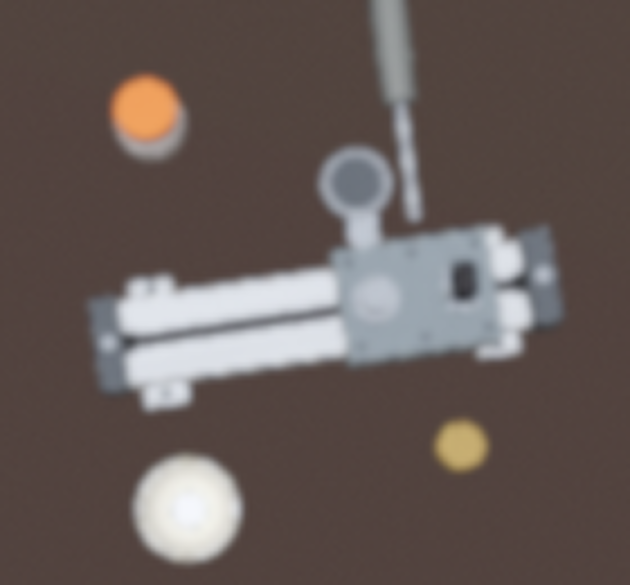

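```bash
python3 - <<'E'
from bench import r
from h import *
S=dict(home=(145,184,52),far=(669,302,40),post=(238,147,97),btn=(341,200,74))
T=dict(home=(543,275,52),far=(109,343,40),post=(465,277,97),btn=(377,298,74))
for n,D,(e,a) in(("scene",S,(230,150)),("top",T,(260,125))):
    c=r.calibration(n);o={k:px(c,u/4.5+e,v/4.5+a,z)[:2] for k,(u,v,z) in D.items()}
    ax=o['far']-o['home'];L=np.linalg.norm(ax);ax/=L
    print(n,{k:v.round(1) for k,v in o.items()},"L",L,"ang",np.degrees(np.arctan2(ax[1],ax[0])))
    for k in('post','btn'):
        q=o[k]-o['home'];print(k,q@ax,q[1]*ax[0]-q[0]*ax[1])
print(r.calibration("wrist"), r.sense()['tool_pos'])
E
```

```text
scene {'home': array([ 608.2, -189.6]), 'far': array([556.6, 112.9]), 'post': array([ 598.7, -131.2]), 'btn': array([591.5, -71.8])} L 306.82102157239194 ang 99.68197846678551
post 59.10782654993883 -0.4718741655669305
btn 118.93083129683293 -3.4247005915481203
top {'home': array([ 607.1, -191.1]), 'far': array([555.2, 110.9]), 'post': array([ 597.4, -133.2]), 'btn': array([585.5, -75.1])} L 306.3908768517287 ang 99.75305542606516
post 58.68962510119227 -0.33692042642701914
btn 117.97533912072117 1.6173905981881376
{'fx': 331.25172823944615, 'fy': 331.25172823944615, 'cx': 323.85763180148246, 'cy': 197.25298117233598, 'pose': array([[ 3.58585909e-01, -8.93234134e-01, -2.71199056e-01,
         2.83539012e+02],
       [-9.33496486e-01, -3.43329738e-01, -1.03484302e-01,
        -5.33646919e+02],
       [-6.74990069e-04,  2.90271378e-01, -9.56944132e-01,
         3.73121210e+02],
       [ 0.00000000e+00,  0.00000000e+00,  0.00000000e+00,
         1.00000000e+00]])} [ 215.03028962 -559.59888148  230.33828284]
```

```bash
cat >> h.py <<'E'
from scipy.spatial.transform import Rotation as Ro
H=np.array([607.6,-190.4]); A=np.radians(99.72); ax=np.array([np.cos(A),np.sin(A),0]); 
def post(q): 
    return np.array([*(H+ax[:2]*(43+q)),0])
def plan(s,P,z=None,flip=1):
    R=Ro.from_euler('xyz',s['tcp_rot'],degrees=True).as_matrix()
    sh=R.T@(np.asarray(P)-s['tool_pos'])/10
    zt=ax*flip;xt=np.array([0,0,-1.]);G=np.stack([xt,np.cross(zt,xt),zt],1)
    rv=Ro.from_matrix(R.T@G).as_rotvec(degrees=True)
    return sh.round(2),rv.round(2),R.round(3)
E
python3 - <<'E'
from bench import r
from h import *
s=r.sense()
P=post(16)+[0,0,200]
print(P)
for f in(1,-1):print(plan(s,P,flip=f))
E
```

```text
[ 597.63882676 -132.24696889  200.        ]
(array([  3.08,  51.04, -26.17]), array([-1.6871e+02, -0.0000e+00, -1.4000e-01]), array([[-0.   ,  0.933,  0.359],
       [ 0.002,  0.359, -0.933],
       [-1.   ,  0.   , -0.002]]))
(array([  3.08,  51.04, -26.17]), array([11.29, -0.1 ,  0.  ]), array([[-0.   ,  0.933,  0.359],
       [ 0.002,  0.359, -0.933],
       [-1.   ,  0.   , -0.002]]))
```

Request:
servo_tool([
  [[105,0.4,6.4,-3.3,2,0,0],[105,0.8,9.6,-5,4,0,0],[105,1,14,-7.2,6,0,0],[105,1.5,18.4,-9.4,8,0,0],[105,1.5,22.8,-11.7,10,0,0],[105,1.5,27.2,-14,11.3,0,0],[105,1.5,31.6,-16.2,11.3,0,0],[105,1.5,36,-18.4,11.3,0,0]],
], force=40)

```text
time: 0.9
tool_pos: [482.8, -260.9, 216.0]
tcp_rot: [-122.7, 90.0, 157.0]
ft_force: [0.1, -1.0, 0.2]
finger_gap: 50.1
```

```bash
python3 - <<'E'
from bench import r
from h import *
s=r.sense();print(s['time'],s['tool_pos'],s['tcp_rot'],s['finger_gap'],s['ft_force'])
print(plan(s,post(16)+[0,0,180],flip=-1))
E
```

```text
0.9 [ 482.81006402 -260.91443483  215.98383611] [-122.73861379   89.9778193   156.97067763] 50.11526907876597 [ 0.11289329 -1.04630592  0.2387264 ]
(array([  3.6 ,  13.49, -10.75]), array([-0.01, -0.01,  0.02]), array([[-0.   ,  0.986,  0.169],
       [ 0.   ,  0.169, -0.986],
       [-1.   , -0.   , -0.   ]]))
```

Request:
servo_tool([
  [[105,1,4.5,-3.6,0,0,0],[105,2,8.5,-7,0,0,0],[105,3,11,-9,0,0,0],[105,3,12.5,-10,0,0,0],[105,3,12.5,-10,0,0,0],[105,3,12.5,-10,0,0,0]],
])

```text
time: 1.5
tool_pos: [588.0, -143.6, 186.2]
tcp_rot: [-71.5, 89.9, -151.8]
ft_force: [-0.7, -1.4, 0.4]
finger_gap: 49.9
```

```bash
python3 - <<'E'
from bench import r
from h import *
s=r.sense();print(s['time'],s['tool_pos'],s['tcp_rot'],s['finger_gap'],s['ft_force'])
print(plan(s,post(16)+[0,0,62],flip=-1)[:2])
c=r.calibration("wrist");p,d=r.snapshot("wrist");cv2.imwrite("pics/w1.png",p[:,:,::-1])
W=cloud(d,c); np.save("w1d.npy",d)
E
```

```text
1.5 [ 588.01116245 -143.59092407  186.18921679] [ -71.5119598    89.94774589 -151.76221216] 49.89107698526671 [-0.68354818 -1.40799391  0.44443764]
(array([12.42,  1.15, -0.96]), array([0.03, 0.02, 0.05]))
```

View pics/w1.png

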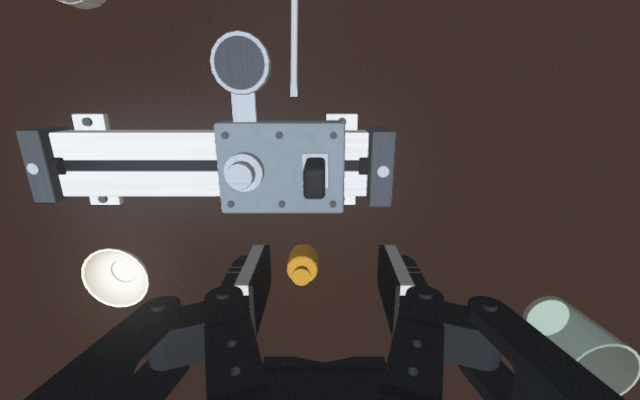

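The wrist view shows the home stop hole at (383,171), the far one at (33,168), the button at (238,174) and the post at about (315,178). I'll use these to refine the rail pose.

```bash
python3 - <<'E'
from bench import r
from h import *
c=r.calibration("wrist");d=np.load("w1d.npy");W=cloud(d,c);z=W[...,2]
sub=np.zeros_like(z,bool);sub[100:225,10:420]=1
m=sub&(z>91)&(z<103);v,u=np.where(m);print("post",m.sum(),W[m].mean(0),W[m].min(0),W[m].max(0),u.min(),u.max(),v.min(),v.max())
m=sub&(z>71)&(z<78);m[:,300:]=0;print("btn",m.sum(),W[m].mean(0))
o={}
for k,(a,b,h) in dict(home=(383,171,52),far=(33,168,40)).items():
    o[k]=px(c,a,b,h);print(k,o[k],W[b,a])
q=o['far']-o['home'];print(np.linalg.norm(q),np.degrees(np.arctan2(q[1],q[0])))
E
```

```text
post 690 [ 600.4541673  -134.96552802   96.94503709] [ 587.21199661 -144.09417823   91.03381111] [ 612.04742905 -125.90197939   99.37025918] 303 324 166 198
btn 573 [589.95889832 -76.41762111  74.18237428]
home [ 608.81377726 -192.45859195   52.        ] [ 609.50655388 -191.64373629   55.73996108]
far [557.09090442 111.84839375  40.        ] [558.38270333 108.79163145  43.62475364]
308.9045113326958 99.64634076461503
```

```bash
sed -i 's/H=np.array(.*); A/H=np.array([608.2,-191.0]); A/' h.py; python3 - <<'E'
from bench import r
from h import *
s=r.sense();print(plan(s,[599.3,-133.8,62],flip=-1)[:2],s['tool_pos'])
E
```

```text
(array([12.45,  1.31, -0.84]), array([-0.04,  0.03,  0.02])) [ 587.83565223 -144.20150181  186.48234759]
```

Request:
servo_tool([
  [[105,1,0.7,-0.4,0,0,0],[105,3,1.3,-0.8,0,0,0],[105,5,1.3,-0.8,0,0,0],[105,7,1.3,-0.8,0,0,0],[105,7,1.3,-0.8,0,0,0],[105,7,1.3,-0.8,0,0,0]],
])

```text
time: 2.15
tool_pos: [599.2, -133.6, 116.1]
tcp_rot: [-114.6, 89.9, 165.1]
ft_force: [0.4, -0.6, 1.1]
finger_gap: 50.5
```

```bash
python3 - <<'E'
from bench import r
from h import *
s=r.sense();print(plan(s,[599.3,-133.8,62],flip=-1)[:2],s['tool_pos'],s['ft_force'])
E
```

```text
(array([5.41, 0.01, 0.02]), array([-0.07, -0.03,  0.05])) [ 599.22117414 -133.61466502  116.06031287] [ 0.41919411 -0.59583699  1.13812539]
```

Request:
servo_tool([
  [[105,2,0,0,0,0,0],[105,4,0,0,0,0,0],[105,5.4,0,0,0,0,0],[105,5.4,0,0,0,0,0],[105,5.4,0,0,0,0,0]],
])

```text
time: 2.65
tool_pos: [600.1, -133.3, 63.1]
tcp_rot: [66.3, 90.0, -14.0]
ft_force: [-0.2, 0.6, 0.2]
finger_gap: 50.6
```

Request:
servo_tool([
  [[170,0,0,0,0,0,0],[180,0,0,0,0,0,0],[190,0,0,0,0,0,0],[200,0,0,0,0,0,0],[220,0,0,0,0,0,0],[240,0,0,0,0,0,0],[240,0,0,0,0,0,0]],
], force=40)

```text
time: 3.35
tool_pos: [600.1, -133.2, 62.8]
tcp_rot: [56.2, 90.0, -24.1]
ft_force: [-1.4, 0.2, 5.2]
finger_gap: 15.5
```

```bash
python3 - <<'E'
from bench import r
from h import *
s=r.sense();print(plan(s,[599.3,-133.8,62],flip=-1)[:2],s['tool_pos'],s['ft_force'],s['finger_gap'])
p,d=r.snapshot("wrist");cv2.imwrite("pics/w2.png",p[:,:,::-1])
E
```

```text
(array([ 0.08, -0.08,  0.05]), array([-0.  ,  0.02, -0.03])) [ 600.06021266 -133.21282448   62.84645389] [-1.44104745  0.18261689  5.18500637] 15.475278226480278
```

View pics/w2.png

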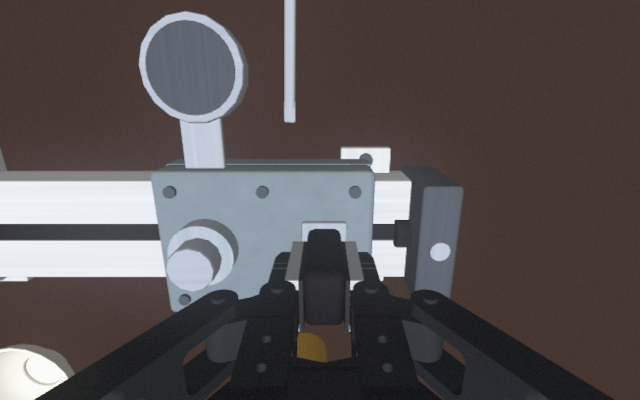

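Request:
servo_tool([
  [[240,0,0,0.3,0,0,0],[240,0,0,0.6,0,0,0],[240,0,0,0.9,0,0,0],[240,0,0,1.2,0,0,0]],
])

```text
time: 3.8
tool_pos: [602.1, -144.8, 62.8]
tcp_rot: [98.5, 90.0, 18.2]
ft_force: [-2.7, 0.6, 5.8]
finger_gap: 15.7
```

Request:
servo_tool([
  [[240,0,0,0.1,0,0,0],[240,0,0,0.2,0,0,0]],
])

```text
time: 4.0
tool_pos: [602.4, -146.8, 62.8]
tcp_rot: [92.6, 90.0, 12.3]
ft_force: [-1.4, 1.1, 5.9]
finger_gap: 15.4
```

Request:
servo_tool([
  [[240,0,0,0.1,0,0,0],[240,0,0,0.1,0,0,0]],
])

```text
time: 4.2
tool_pos: [602.6, -147.9, 62.9]
tcp_rot: [73.3, 90.0, -7.0]
ft_force: [-2.3, 0.8, 5.7]
finger_gap: 15.4
```

Request:
servo_tool([
  [[240,0,0,0.1,0,0,0],[240,0,0,0.1,0,0,0]],
])

```text
time: 4.4
tool_pos: [602.7, -148.6, 62.8]
tcp_rot: [114.6, 90.0, 34.3]
ft_force: [-1.6, 1.5, 6.2]
finger_gap: 15.4
```

Request:
servo_tool([
  [[240,0,0,0.1,0,0,0],[240,0,0,0.1,0,0,0]],
])

```text
time: 4.6
tool_pos: [602.8, -149.3, 62.8]
tcp_rot: [156.8, 90.0, 76.6]
ft_force: [-2.3, 3.6, 6.7]
finger_gap: 15.6
```

Request:
servo_tool([
  [[240,0,0,0.1,0,0,0],[240,0,0,0.1,0,0,0]],
])

```text
time: 4.8
tool_pos: [602.9, -149.9, 62.8]
tcp_rot: [170.4, 89.9, 90.1]
ft_force: [-3.6, 4.9, 7.4]
finger_gap: 15.8
```

Request:
servo_tool([
  [[240,0,0,-0.5,0,0,0],[240,0,0,-1,0,0,0],[240,0,0,-1.5,0,0,0],[240,0,0,-2,0,0,0],[240,0,0,-2.5,0,0,0],[240,0,0,-2.8,0,0,0],[240,0,0,-3.1,0,0,0],[240,0,0,-3.3,0,0,0]],
])

```text
time: 5.6
tool_pos: [597.5, -118.4, 62.8]
tcp_rot: [37.7, 89.9, -42.5]
ft_force: [-1.4, -1.3, 5.5]
finger_gap: 15.4
```

Request:
servo_tool([
  [[240,0,0,-0.2,0,0,0],[240,0,0,-0.4,0,0,0]],
])

```text
time: 5.8
tool_pos: [596.9, -114.7, 62.9]
tcp_rot: [40.4, 89.9, -39.9]
ft_force: [-1.2, -2.4, 5.2]
finger_gap: 15.5
```

Request:
servo_tool([
  [[240,0,0,-0.2,0,0,0],[240,0,0,-0.4,0,0,0]],
])

```text
time: 6.0
tool_pos: [596.2, -110.7, 62.8]
tcp_rot: [37.1, 89.9, -43.2]
ft_force: [-1.9, -1.9, 5.5]
finger_gap: 15.4
```

Request:
servo_tool([
  [[240,0,0,-0.2,0,0,0],[240,0,0,-0.4,0,0,0]],
])

```text
time: 6.2
tool_pos: [595.5, -106.8, 62.8]
tcp_rot: [38.3, 89.9, -42.0]
ft_force: [-0.7, -1.8, 6.4]
finger_gap: 15.5
```

Request:
servo_tool([
  [[240,0,0,-0.2,0,0,0],[240,0,0,-0.4,0,0,0]],
])

```text
time: 6.4
tool_pos: [594.8, -102.8, 62.8]
tcp_rot: [37.5, 89.9, -42.8]
ft_force: [-0.8, -2.0, 6.1]
finger_gap: 15.4
```

Request:
servo_tool([
  [[240,0,0,-0.2,0,0,0],[240,0,0,-0.4,0,0,0]],
])

```text
time: 6.6
tool_pos: [594.2, -98.9, 62.8]
tcp_rot: [37.8, 89.9, -42.4]
ft_force: [-1.3, -1.2, 5.4]
finger_gap: 15.3
```

Request:
servo_tool([
  [[240,0,0,-0.2,0,0,0],[240,0,0,-0.4,0,0,0]],
])

```text
time: 6.8
tool_pos: [593.5, -95.0, 62.8]
tcp_rot: [37.5, 89.9, -42.7]
ft_force: [-0.8, -2.1, 5.7]
finger_gap: 15.7
```

Request:
servo_tool([
  [[240,0,0,-0.2,0,0,0],[240,0,0,-0.4,0,0,0]],
])

```text
time: 7.0
tool_pos: [592.8, -91.0, 62.8]
tcp_rot: [38.8, 89.9, -41.5]
ft_force: [-2.0, -1.3, 4.9]
finger_gap: 15.8
```

Request:
servo_tool([
  [[240,0,0,-0.2,0,0,0],[240,0,0,-0.4,0,0,0]],
])

```text
time: 7.2
tool_pos: [592.1, -87.0, 62.8]
tcp_rot: [36.9, 89.9, -43.4]
ft_force: [-2.2, -2.0, 5.0]
finger_gap: 15.4
```

Request:
servo_tool([
  [[240,0,0,-0.2,0,0,0],[240,0,0,-0.4,0,0,0]],
])

```text
time: 7.4
tool_pos: [591.4, -83.1, 62.8]
tcp_rot: [35.8, 89.9, -44.5]
ft_force: [-1.4, -1.5, 5.4]
finger_gap: 15.4
```

Request:
servo_tool([
  [[240,0,0,-0.2,0,0,0],[240,0,0,-0.4,0,0,0]],
])

```text
time: 7.6
tool_pos: [590.8, -79.2, 62.8]
tcp_rot: [38.2, 89.9, -42.1]
ft_force: [-1.0, -1.9, 6.7]
finger_gap: 15.7
```

Request:
servo_tool([
  [[240,0,0,-0.2,0,0,0],[240,0,0,-0.4,0,0,0]],
])

```text
time: 7.8
tool_pos: [590.1, -75.2, 62.8]
tcp_rot: [38.2, 89.9, -42.1]
ft_force: [-1.6, -1.5, 4.6]
finger_gap: 15.2
```

Request:
servo_tool([
  [[240,0,0,-0.2,0,0,0],[240,0,0,-0.4,0,0,0]],
])

```text
time: 8.0
tool_pos: [589.4, -71.3, 62.8]
tcp_rot: [37.9, 89.9, -42.4]
ft_force: [-1.8, -2.1, 5.8]
finger_gap: 15.5
```

Request:
servo_tool([
  [[240,0,0,-0.2,0,0,0],[240,0,0,-0.4,0,0,0]],
])

```text
time: 8.2
tool_pos: [588.7, -67.3, 62.8]
tcp_rot: [37.9, 89.9, -42.4]
ft_force: [-2.4, -2.1, 5.8]
finger_gap: 15.7
```

Request:
servo_tool([
  [[240,0,0,-0.2,0,0,0],[240,0,0,-0.4,0,0,0]],
])

```text
time: 8.4
tool_pos: [588.1, -63.4, 62.8]
tcp_rot: [37.6, 89.9, -42.7]
ft_force: [-1.1, -1.3, 5.2]
finger_gap: 15.5
```

Request:
servo_tool([
  [[240,0,0,-0.2,0,0,0],[240,0,0,-0.4,0,0,0]],
])

```text
time: 8.6
tool_pos: [587.4, -59.4, 62.8]
tcp_rot: [36.9, 89.9, -43.4]
ft_force: [-1.8, -3.0, 5.5]
finger_gap: 15.7
```

Request:
servo_tool([
  [[240,0,0,-0.2,0,0,0],[240,0,0,-0.4,0,0,0]],
])

```text
time: 8.8
tool_pos: [586.7, -55.5, 62.8]
tcp_rot: [38.0, 89.9, -42.3]
ft_force: [-1.3, -1.8, 5.9]
finger_gap: 15.5
```

Request:
servo_tool([
  [[240,0,0,-0.2,0,0,0],[240,0,0,-0.4,0,0,0]],
])

```text
time: 9.0
tool_pos: [586.0, -51.5, 62.8]
tcp_rot: [35.8, 89.9, -44.5]
ft_force: [-2.4, -2.3, 6.2]
finger_gap: 15.6
```

Request:
servo_tool([
  [[240,0,0,-0.2,0,0,0],[240,0,0,-0.4,0,0,0]],
])

```text
time: 9.2
tool_pos: [585.3, -47.6, 62.8]
tcp_rot: [35.2, 89.9, -45.1]
ft_force: [-1.6, -3.2, 5.3]
finger_gap: 15.8
```

Request:
servo_tool([
  [[240,0,0,-0.2,0,0,0],[240,0,0,-0.4,0,0,0]],
])

```text
time: 9.4
tool_pos: [584.8, -44.0, 62.9]
tcp_rot: [24.2, 89.9, -56.1]
ft_force: [-1.5, -6.6, 5.0]
finger_gap: 15.5
```

Request:
servo_tool([
  [[240,0,0,-0.2,0,0,0],[240,0,0,-0.4,0,0,0]],
])

```text
time: 9.6
tool_pos: [584.2, -41.1, 62.9]
tcp_rot: [15.2, 89.8, -65.1]
ft_force: [-0.7, -8.9, 3.6]
finger_gap: 15.4
```

Request:
servo_tool([
  [[240,0,0,-0.2,0,0,0],[240,0,0,-0.4,0,0,0]],
])

```text
time: 9.8
tool_pos: [583.5, -37.0, 62.9]
tcp_rot: [16.2, 89.9, -64.1]
ft_force: [0.4, -8.2, 4.5]
finger_gap: 15.5
```

Request:
servo_tool([
  [[240,0,0,-0.2,0,0,0],[240,0,0,-0.4,0,0,0]],
])

```text
time: 10.0
tool_pos: [582.9, -33.0, 62.9]
tcp_rot: [18.8, 89.9, -61.5]
ft_force: [-0.6, -7.1, 4.7]
finger_gap: 15.5
```

Request:
servo_tool([
  [[240,0,0,-0.2,0,0,0],[240,0,0,-0.4,0,0,0]],
])

```text
time: 10.2
tool_pos: [582.1, -28.9, 62.8]
tcp_rot: [17.5, 89.9, -62.8]
ft_force: [-0.9, -6.4, 5.4]
finger_gap: 15.6
```

Request:
servo_tool([
  [[240,0,0,-0.2,0,0,0],[240,0,0,-0.4,0,0,0]],
])

```text
time: 10.4
tool_pos: [581.4, -24.4, 62.8]
tcp_rot: [25.9, 89.9, -54.4]
ft_force: [-2.3, -1.0, 6.0]
finger_gap: 15.2
```

Request:
servo_tool([
  [[240,0,0,-0.2,0,0,0],[240,0,0,-0.4,0,0,0]],
])

```text
time: 10.6
tool_pos: [580.6, -20.0, 62.8]
tcp_rot: [36.6, 90.0, -43.7]
ft_force: [-2.0, -2.8, 5.3]
finger_gap: 15.2
```

Request:
servo_tool([
  [[240,0,0,-0.4,0,0,0],[240,0,0,-0.8,0,0,0],[240,0,0,-1.2,0,0,0],[240,0,0,-1.6,0,0,0],[240,0,0,-2,0,0,0],[240,0,0,-2.3,0,0,0],[240,0,0,-2.5,0,0,0],[240,0,0,-2.6,0,0,0]],
])

```text
time: 11.4
tool_pos: [576.2, 5.8, 62.8]
tcp_rot: [38.3, 90.0, -42.0]
ft_force: [-2.6, -2.0, 6.6]
finger_gap: 15.5
```

Request:
servo_tool([
  [[240,0,0,-0.1,0,0,0],[240,0,0,-0.2,0,0,0]],
])

```text
time: 11.6
tool_pos: [575.9, 7.7, 62.8]
tcp_rot: [36.2, 90.0, -44.1]
ft_force: [-1.6, -2.1, 6.1]
finger_gap: 15.4
```

Request:
servo_tool([
  [[240,0,0,-0.1,0,0,0],[240,0,0,-0.1,0,0,0]],
])

```text
time: 11.8
tool_pos: [575.7, 8.8, 62.8]
tcp_rot: [45.9, 90.0, -34.4]
ft_force: [-1.6, -0.6, 6.8]
finger_gap: 15.4
```

Request:
servo_tool([
  [[240,0,0,-0.1,0,0,0],[240,0,0,-0.1,0,0,0]],
])

```text
time: 12.0
tool_pos: [575.5, 9.7, 62.8]
tcp_rot: [42.2, 90.0, -38.1]
ft_force: [-2.3, -1.5, 5.9]
finger_gap: 15.2
```

Request:
servo_tool([
  [[240,0,0,-0.1,0,0,0],[240,0,0,-0.1,0,0,0]],
])

```text
time: 12.2
tool_pos: [575.4, 10.5, 62.8]
tcp_rot: [27.8, 90.0, -52.5]
ft_force: [-1.7, -2.7, 5.8]
finger_gap: 15.3
```

Request:
servo_tool([
  [[240,0,0,-0.1,0,0,0],[240,0,0,-0.1,0,0,0]],
])

```text
time: 12.4
tool_pos: [575.2, 11.1, 62.8]
tcp_rot: [18.3, 89.9, -62.0]
ft_force: [-1.5, -3.9, 5.4]
finger_gap: 15.6
```

Request:
servo_tool([
  [[240,0,0,-0.1,0,0,0],[240,0,0,-0.1,0,0,0]],
])

```text
time: 12.6
tool_pos: [575.1, 11.8, 62.8]
tcp_rot: [15.5, 89.9, -64.8]
ft_force: [-1.8, -6.3, 5.7]
finger_gap: 15.6
```

Request:
servo_tool([
  [[240,0,0,0.4,0,0,0],[240,0,0,0.8,0,0,0],[240,0,0,1.2,0,0,0],[240,0,0,1.6,0,0,0],[240,0,0,2,0,0,0],[240,0,0,2.4,0,0,0],[240,0,0,2.8,0,0,0],[240,0,0,3,0,0,0]],
])

```text
time: 13.4
tool_pos: [580.0, -16.7, 62.8]
tcp_rot: [123.2, 90.0, 42.9]
ft_force: [-3.3, 1.9, 6.8]
finger_gap: 15.3
```

Request:
servo_tool([
  [[240,0,0,0.2,0,0,0]],
])

```text
time: 13.5
tool_pos: [580.4, -18.6, 62.8]
tcp_rot: [129.8, 90.0, 49.5]
ft_force: [-3.1, 1.7, 6.8]
finger_gap: 15.7
```

Request:
servo_tool([
  [[240,0,0,0.1,0,0,0]],
])

```text
time: 13.6
tool_pos: [580.5, -19.6, 62.8]
tcp_rot: [119.0, 90.0, 38.7]
ft_force: [-3.6, 1.5, 7.2]
finger_gap: 15.6
```

Request:
servo_tool([
  [[240,0,0,0.1,0,0,0]],
])

```text
time: 13.7
tool_pos: [580.7, -20.5, 62.8]
tcp_rot: [122.2, 90.0, 42.0]
ft_force: [-2.5, 1.5, 6.9]
finger_gap: 15.7
```

Request:
servo_tool([
  [[240,0,0,0.1,0,0,0]],
])

```text
time: 13.8
tool_pos: [580.8, -21.5, 62.8]
tcp_rot: [122.9, 90.0, 42.6]
ft_force: [-2.2, 2.0, 6.4]
finger_gap: 15.5
```

Request:
servo_tool([
  [[240,0,0,0.1,0,0,0]],
])

```text
time: 13.9
tool_pos: [581.0, -22.4, 62.8]
tcp_rot: [127.3, 90.0, 47.1]
ft_force: [-2.8, 1.9, 6.4]
finger_gap: 15.1
```

Request:
servo_tool([
  [[240,0,0,0.1,0,0,0]],
])

```text
time: 14.0
tool_pos: [581.2, -23.4, 62.8]
tcp_rot: [132.2, 90.0, 52.0]
ft_force: [-2.7, 1.8, 7.2]
finger_gap: 15.5
```

Request:
servo_tool([
  [[240,0,0,0.1,0,0,0]],
])

```text
time: 14.1
tool_pos: [581.3, -24.2, 62.8]
tcp_rot: [142.6, 90.0, 62.3]
ft_force: [-3.2, 2.7, 7.3]
finger_gap: 15.5
```

Request:
servo_tool([
  [[240,0,0,0.1,0,0,0]],
])

```text
time: 14.2
tool_pos: [581.4, -24.9, 62.8]
tcp_rot: [165.1, 89.9, 84.8]
ft_force: [-3.4, 5.2, 7.1]
finger_gap: 15.4
```

Request:
servo_tool([
  [[240,0,0,0.1,0,0,0]],
])

```text
time: 14.3
tool_pos: [581.5, -25.4, 62.8]
tcp_rot: [172.0, 89.9, 91.7]
ft_force: [-3.6, 7.8, 9.3]
finger_gap: 15.7
```

Request:
servo_tool([
  [[240,0,0,0.1,0,0,0]],
])

```text
time: 14.4
tool_pos: [581.6, -26.0, 62.8]
tcp_rot: [174.6, 89.9, 94.3]
ft_force: [-4.8, 7.5, 9.4]
finger_gap: 15.4
```

Request:
servo_tool([
  [[240,0,0,0.1,0,0,0]],
])

```text
time: 14.5
tool_pos: [581.8, -26.9, 62.8]
tcp_rot: [177.2, 89.9, 96.9]
ft_force: [-4.0, 9.0, 8.9]
finger_gap: 15.2
```

Request:
servo_tool([
  [[240,0,0,0.2,0,0,0],[240,0,0,0.4,0,0,0],[240,0,0,0.6,0,0,0],[240,0,0,0.8,0,0,0],[240,0,0,1,0,0,0],[240,0,0,1.2,0,0,0],[240,0,0,1.4,0,0,0]],
])

```text
time: 15.2
tool_pos: [584.2, -41.2, 62.8]
tcp_rot: [173.2, 89.9, 92.9]
ft_force: [-3.3, 4.9, 8.2]
finger_gap: 15.3
```

Request:
servo_tool([
  [[240,0,0,0.1,0,0,0]],
])

```text
time: 15.3
tool_pos: [584.5, -42.6, 62.8]
tcp_rot: [162.3, 89.9, 82.0]
ft_force: [-3.3, 3.7, 8.6]
finger_gap: 15.6
```

Request:
servo_tool([
  [[240,0,0,0.1,0,0,0]],
])

```text
time: 15.4
tool_pos: [584.7, -43.6, 62.8]
tcp_rot: [162.6, 89.9, 82.3]
ft_force: [-2.7, 2.3, 6.8]
finger_gap: 15.5
```

Request:
servo_tool([
  [[240,0,0,0.1,0,0,0]],
])

```text
time: 15.5
tool_pos: [584.9, -44.9, 62.8]
tcp_rot: [140.5, 90.0, 60.2]
ft_force: [-2.1, 0.7, 7.3]
finger_gap: 15.3
```

Request:
servo_tool([
  [[240,0,0,0.1,0,0,0]],
])

```text
time: 15.6
tool_pos: [585.1, -46.0, 62.8]
tcp_rot: [123.8, 90.0, 43.5]
ft_force: [-2.2, 0.0, 7.4]
finger_gap: 15.5
```

Request:
servo_tool([
  [[240,0,0,0.1,0,0,0]],
])

```text
time: 15.7
tool_pos: [585.2, -47.0, 62.8]
tcp_rot: [125.8, 90.0, 45.5]
ft_force: [-2.5, 2.3, 6.4]
finger_gap: 15.5
```

Request:
servo_tool([
  [[240,0,0,0.1,0,0,0]],
])

```text
time: 15.8
tool_pos: [585.4, -48.0, 62.8]
tcp_rot: [127.4, 90.0, 47.1]
ft_force: [-2.6, 0.6, 6.8]
finger_gap: 14.9
```

Request:
servo_tool([
  [[240,0,0,0.1,0,0,0]],
])

```text
time: 15.9
tool_pos: [585.6, -49.0, 62.8]
tcp_rot: [130.1, 90.0, 49.8]
ft_force: [-1.9, 0.8, 5.8]
finger_gap: 15.5
```

Request:
servo_tool([
  [[240,0,0,0.1,0,0,0]],
])

```text
time: 16.0
tool_pos: [585.7, -50.0, 62.8]
tcp_rot: [125.8, 90.0, 45.6]
ft_force: [-2.7, 1.9, 6.4]
finger_gap: 15.5
```

Now I'll re-enter from the home side at the same slow speed.

Request:
servo_tool([
  [[240,0,0,-0.1,0,0,0],[240,0,0,-0.2,0,0,0]],
])

```text
time: 16.2
tool_pos: [585.5, -48.6, 62.8]
tcp_rot: [39.0, 90.0, -41.3]
ft_force: [-2.6, -2.0, 5.5]
finger_gap: 15.6
```

Request:
servo_tool([
  [[240,0,0,-0.1,0,0,0]],
])

```text
time: 16.3
tool_pos: [585.4, -47.6, 62.8]
tcp_rot: [39.4, 90.0, -40.9]
ft_force: [-1.7, -1.5, 6.2]
finger_gap: 15.6
```

Request:
servo_tool([
  [[240,0,0,-0.1,0,0,0]],
])

```text
time: 16.4
tool_pos: [585.2, -46.6, 62.8]
tcp_rot: [39.3, 90.0, -41.0]
ft_force: [-1.5, -2.2, 6.7]
finger_gap: 15.3
```

Request:
servo_tool([
  [[240,0,0,-0.1,0,0,0]],
])

```text
time: 16.5
tool_pos: [585.0, -45.6, 62.8]
tcp_rot: [37.4, 90.0, -42.9]
ft_force: [-1.0, -0.8, 6.0]
finger_gap: 15.2
```

Request:
servo_tool([
  [[240,0,0,-0.1,0,0,0]],
])

```text
time: 16.6
tool_pos: [584.9, -44.8, 62.8]
tcp_rot: [32.9, 89.9, -47.4]
ft_force: [-2.5, -3.6, 4.8]
finger_gap: 15.5
```

Request:
servo_tool([
  [[240,0,0,-0.1,0,0,0]],
])

```text
time: 16.7
tool_pos: [584.8, -44.2, 62.8]
tcp_rot: [22.4, 89.9, -57.9]
ft_force: [-0.3, -6.1, 5.1]
finger_gap: 15.7
```

Request:
servo_tool([
  [[240,0,0,-0.1,0,0,0]],
])

```text
time: 16.8
tool_pos: [584.7, -43.6, 62.9]
tcp_rot: [17.2, 89.9, -63.1]
ft_force: [-0.5, -8.4, 4.5]
finger_gap: 15.6
```

Request:
servo_tool([
  [[240,0,0,-0.1,0,0,0]],
])

```text
time: 16.9
tool_pos: [584.6, -43.0, 62.9]
tcp_rot: [16.3, 89.8, -64.0]
ft_force: [-1.0, -8.7, 4.0]
finger_gap: 15.1
```

Request:
servo_tool([
  [[240,0,0,-0.1,0,0,0]],
])

```text
time: 17.0
tool_pos: [584.4, -42.1, 62.8]
tcp_rot: [15.6, 89.8, -64.7]
ft_force: [0.6, -9.3, 3.4]
finger_gap: 15.5
```

Request:
servo_tool([
  [[240,0,0,-0.1,0,0,0]],
])

```text
time: 17.1
tool_pos: [584.2, -41.2, 62.9]
tcp_rot: [15.4, 89.8, -64.9]
ft_force: [-0.8, -8.4, 4.2]
finger_gap: 15.5
```

Request:
servo_tool([
  [[240,0,0,-0.15,0,0,0],[240,0,0,-0.3,0,0,0],[240,0,0,-0.45,0,0,0],[240,0,0,-0.6,0,0,0],[240,0,0,-0.6,0,0,0],[240,0,0,-0.6,0,0,0]],
])

```text
time: 17.7
tool_pos: [583.1, -34.6, 62.8]
tcp_rot: [18.7, 89.9, -61.6]
ft_force: [-0.4, -5.0, 5.3]
finger_gap: 15.3
```

Request:
servo_tool([
  [[240,0,0,0.1,0,0,0],[240,0,0,0.1,0,0,0],[240,0,0,0.1,0,0,0]],
])

```text
time: 18.0
tool_pos: [583.2, -34.9, 62.8]
tcp_rot: [36.8, 90.0, -43.5]
ft_force: [-1.8, -2.1, 6.4]
finger_gap: 15.6
```

Request:
servo_tool([
  [[210,0,0,0,0,0,0],[190,0,0,0,0,0,0],[150,0,0,0,0,0,0],[120,0,0,0,0,0,0],[120,0,0,0,0,0,0],[120,0,0,0,0,0,0]],
])

```text
time: 18.6
tool_pos: [582.8, -34.4, 62.1]
tcp_rot: [-114.8, 90.0, 164.9]
ft_force: [-1.0, 0.4, -0.5]
finger_gap: 45.3
```

Request:
servo_tool([
  [[120,-2,0,0,0,0,0],[120,-4,0,0,0,0,0],[120,-6,0,0,0,0,0],[120,-8,0,0,0,0,0],[120,-8,0,0,0,0,0],[120,-8,0,0,0,0,0]],
])

```text
time: 19.2
tool_pos: [583.2, -34.5, 142.4]
tcp_rot: [75.9, 89.9, -4.4]
ft_force: [-0.9, 0.6, 0.6]
finger_gap: 45.0
```

```bash
python3 - <<'E'
from bench import r
from h import *
s=r.sense();print(s['time'],s['tool_pos'],s['ft_force'],s['finger_gap'])
p0=np.array([583.1,-34.7,0]); b=p0+60*ax
print("btn expected",b, plan(s,b+[0,0,120],flip=-1)[:2])
c=r.calibration("wrist");p,d=r.snapshot("wrist");cv2.imwrite("pics/w3.png",p[:,:,::-1])
W=cloud(d,c);z=W[...,2]
for nm,lo,hi in(("post",90,103),("btn",71,78)):
    m=(z>lo)&(z<hi)&(np.abs(W[...,0]-577)<25)&(W[...,1]>-60)&(W[...,1]<50);v,u=np.where(m);print(nm,m.sum(),W[m].mean(0),u.mean(),v.mean())
for k,(nm) in enumerate(["scene","top"]):
    p,d=r.snapshot(nm);cv2.imwrite(f"pics/{nm}3.png",p[100:290,200:440,::-1].repeat(3,0).repeat(3,1))
E
```

```text
19.2 [583.15323588 -34.50069153 142.37503553] [-0.89073003  0.55545665  0.63963748] 44.97685375972108
btn expected [572.96999332  24.43867571   0.        ] (array([ 2.24, -0.01, -5.98]), array([-0.  ,  0.01, -0.05]))
post 961 [584.15380918 -34.90806921  96.46149709] 324.0145681581686 221.07284079084286
btn 834 [574.91417356  18.58140928  73.99641887] 243.47002398081534 209.27338129496403
```

View pics/w3.png

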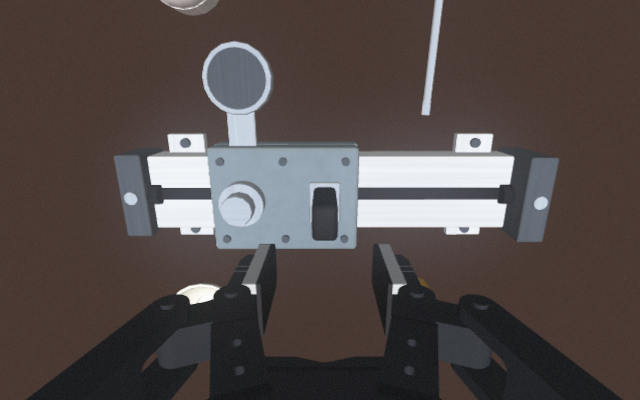

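View pics/scene3.png

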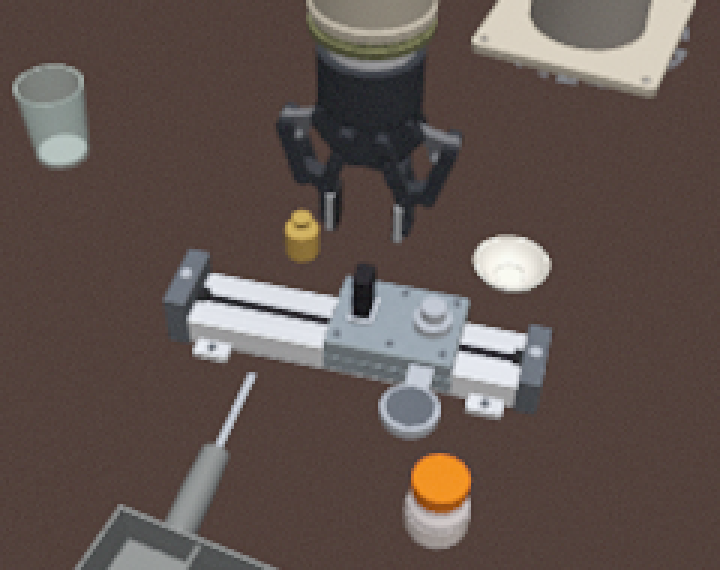

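Request:
servo_tool([
  [[255,0,0,-2,0,0,0],[255,0,0,-4,0,0,0],[255,1,0,-6,0,0,0],[255,3,0,-6,0,0,0],[255,5,0,-6,0,0,0],[255,5,0,-6,0,0,0],[255,5,0,-6,0,0,0],[255,5,0,-6,0,0,0]],
])

```text
time: 20.15
tool_pos: [573.4, 24.5, 93.2]
tcp_rot: [79.8, 89.9, -0.5]
ft_force: [-0.3, -0.8, -0.9]
finger_gap: 0.2
```

```bash
python3 - <<'E'
from bench import r
from h import *
s=r.sense();print(s['time'],s['tool_pos'],s['ft_force'],s['finger_gap'])
b=np.array([583.1,-34.7,0])+60*ax
print(plan(s,b+[0,0,74],flip=-1)[:2])
for nm in ["scene"]:
    p,d=r.snapshot(nm);cv2.imwrite(f"pics/{nm}4.png",cv2.resize(p[150:260,250:400,::-1],None,fx=5,fy=5,interpolation=2))
E
```

```text
20.15 [573.37080437  24.47121357  93.21326011] [-0.34918306 -0.8227019  -0.86040249] 0.2048266693796453
(array([ 1.92, -0.04, -0.  ]), array([-0.02,  0.01, -0.06]))
```

View pics/scene4.png

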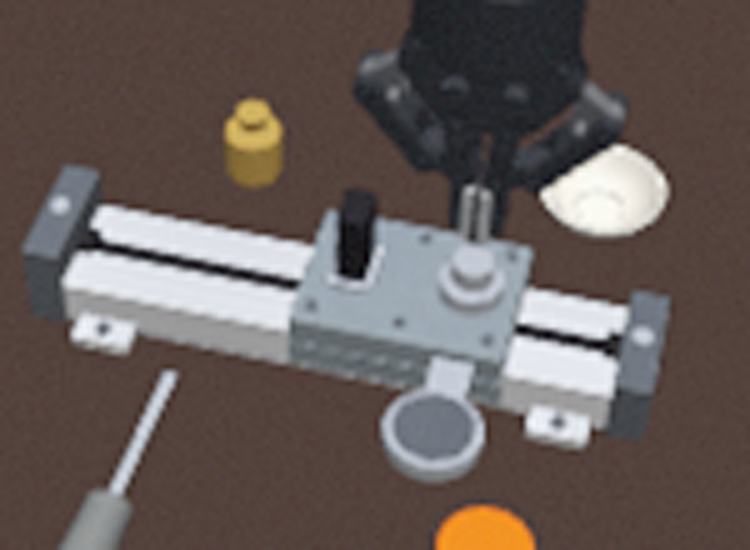

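Request:
servo_tool([
  [[255,0.6,0,0,0,0,0],[255,1.2,0,0,0,0,0],[255,1.6,0,0,0,0,0],[255,1.6,0,0,0,0,0],[255,1.6,0,0,0,0,0]],
])

```text
time: 20.7
tool_pos: [572.6, 24.6, 76.0]
tcp_rot: [-102.0, 90.0, 177.7]
ft_force: [0.4, 0.1, 0.4]
finger_gap: 0.1
```

Request:
servo_tool([
  [[255,0.1,0,0,0,0,0],[255,0.2,0,0,0,0,0],[255,0.2,0,0,0,0,0]],
])

```text
time: 21.0
tool_pos: [572.7, 24.6, 74.2]
tcp_rot: [-100.6, 90.0, 179.1]
ft_force: [-0.5, -0.2, 0.1]
finger_gap: 0.2
```

Request:
servo_tool([
  [[255,0.1,0,0,0,0,0],[255,0.2,0,0,0,0,0],[255,0.2,0,0,0,0,0]],
])

```text
time: 21.3
tool_pos: [572.9, 24.7, 72.3]
tcp_rot: [79.8, 90.0, -0.5]
ft_force: [0.3, 0.6, 0.8]
finger_gap: -0.1
```

Request:
servo_tool([
  [[255,0.1,0,0,0,0,0],[255,0.2,0,0,0,0,0],[255,0.2,0,0,0,0,0]],
])

```text
time: 21.6
tool_pos: [573.0, 24.6, 70.8]
tcp_rot: [82.0, 90.0, 1.7]
ft_force: [-2.3, -0.9, 5.7]
finger_gap: -0.2
```

Request:
servo_tool([
  [[255,0.1,0,0,0,0,0],[255,0.1,0,0,0,0,0]],
])

```text
time: 21.8
tool_pos: [573.0, 24.7, 70.1]
tcp_rot: [77.9, 90.0, -2.4]
ft_force: [-3.3, 0.1, 7.1]
finger_gap: 0.3
```

Request:
servo_tool([
  [[255,0.1,0,0,0,0,0],[255,0.1,0,0,0,0,0]],
])

```text
time: 22.0
tool_pos: [573.2, 24.6, 69.7]
tcp_rot: [74.5, 90.0, -5.8]
ft_force: [-5.0, -0.6, 12.8]
finger_gap: -0.2
```

Request:
servo_tool([
  [[255,0.1,0,0,0,0,0],[255,0.1,0,0,0,0,0]],
])

```text
time: 22.2
tool_pos: [573.2, 24.6, 68.9]
tcp_rot: [76.0, 90.0, -4.3]
ft_force: [-5.9, 0.8, 13.6]
finger_gap: -0.0
```

Request:
servo_tool([
  [[255,0.1,0,0,0,0,0],[255,0.1,0,0,0,0,0]],
])

```text
time: 22.4
tool_pos: [573.2, 24.6, 68.0]
tcp_rot: [76.2, 89.9, -4.1]
ft_force: [-6.6, -0.1, 14.3]
finger_gap: 0.2
```

Request:
servo_tool([
  [[255,0.1,0,0,0,0,0],[255,0.1,0,0,0,0,0]],
])

```text
time: 22.6
tool_pos: [573.2, 24.6, 67.0]
tcp_rot: [74.1, 90.0, -6.1]
ft_force: [-5.9, 0.3, 15.5]
finger_gap: -0.2
```

Request:
servo_tool([
  [[255,0.1,0,0,0,0,0],[255,0.1,0,0,0,0,0]],
])

```text
time: 22.8
tool_pos: [573.3, 24.6, 66.2]
tcp_rot: [71.4, 89.9, -8.9]
ft_force: [-7.2, 1.2, 17.1]
finger_gap: 0.1
```

Request:
servo_tool([
  [[255,0.1,0,0,0,0,0],[255,0.1,0,0,0,0,0]],
])

```text
time: 23.0
tool_pos: [573.4, 24.6, 66.1]
tcp_rot: [72.1, 89.9, -8.2]
ft_force: [-10.9, 0.3, 21.4]
finger_gap: 0.0
```

Request:
servo_tool([
  [[255,-0.5,0,0,0,0,0],[255,-1,0,0,0,0,0],[255,-3,0,0,0,0,0],[255,-5,0,0,0,0,0],[180,-7,0,0,0,0,0],[120,-7,0,2,0,0,0],[120,-7,0,4,0,0,0],[120,-7,0,6,0,0,0]],
])

```text
time: 23.8
tool_pos: [582.9, -35.0, 133.3]
tcp_rot: [35.8, 90.0, -44.4]
ft_force: [0.8, 0.5, -0.3]
finger_gap: 45.4
```

Request:
servo_tool([
  [[120,0,0,0,0,0,0],[120,0,0,0,0,0,0]],
])

```text
time: 24.0
tool_pos: [582.6, -34.6, 132.9]
tcp_rot: [-131.5, 90.0, 148.2]
ft_force: [-0.4, 0.5, 0.3]
finger_gap: 45.4
```

```bash
python3 - <<'E'
from bench import r
from h import *
s=r.sense();print(s['time'],s['tool_pos'],s['ft_force'],s['finger_gap'])
print(plan(s,[583.1,-34.7,62.8],flip=-1)[:2])
c=r.calibration("wrist");p,d=r.snapshot("wrist");cv2.imwrite("pics/w5.png",p[:,:,::-1])
W=cloud(d,c);z=W[...,2]
for nm,lo,hi in(("post",90,103),("btn",71,78)):
    m=(z>lo)&(z<hi)&(np.abs(W[...,0]-577)<25)&(W[...,1]>-60)&(W[...,1]<50);v,u=np.where(m);print(nm,m.sum(),W[m].mean(0),u.mean(),v.mean())
E
```

```text
24.0 [582.6470347  -34.56247705 132.89488117] [-0.41066768  0.48492045  0.28982201] 45.39375191390883
(array([7.01, 0.05, 0.02]), array([-0.07, -0.03,  0.04]))
post 1066 [584.07560604 -34.82651688  96.45144387] 324.0497185741088 226.09474671669793
btn 910 [574.94366235  18.47500271  73.9489854 ] 240.3945054945055 213.17142857142858
```

View pics/w5.png

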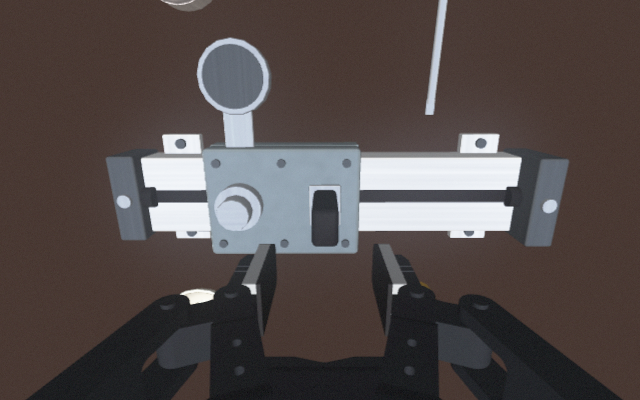

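The carriage didn't move: the post is still at y ≈ -34.8 and the button is back up at z = 74. I'll re-grip the post and run the carriage home.

Request:
servo_tool([
  [[120,2,0,0,0,0,0],[120,4,0,0,0,0,0],[120,6,0,0,0,0,0],[120,7,0,0,0,0,0],[120,7,0,0,0,0,0],[120,7,0,0,0,0,0]],
])

```text
time: 24.65
tool_pos: [583.2, -34.1, 63.9]
tcp_rot: [85.4, 90.0, 5.1]
ft_force: [1.0, 0.0, 0.9]
finger_gap: 44.9
```

Request:
servo_tool([
  [[170,0,0,0,0,0,0],[180,0,0,0,0,0,0],[190,0,0,0,0,0,0],[200,0,0,0,0,0,0],[220,0,0,0,0,0,0],[240,0,0,0,0,0,0]],
], force=40)

```text
time: 25.25
tool_pos: [583.2, -34.6, 63.8]
tcp_rot: [66.1, 90.0, -14.2]
ft_force: [-0.8, -0.3, 4.0]
finger_gap: 15.8
```

Request:
servo_tool([
  [[240,0,0,0.2,0,0,0],[240,0,0,0.4,0,0,0],[240,0,0,0.6,0,0,0]],
])

```text
time: 25.55
tool_pos: [584.1, -40.3, 63.8]
tcp_rot: [115.8, 90.0, 35.5]
ft_force: [-2.5, 2.6, 5.6]
finger_gap: 15.6
```

Request:
servo_tool([
  [[240,0,0,0.2,0,0,0],[240,0,0,0.4,0,0,0]],
])

```text
time: 25.75
tool_pos: [584.8, -44.3, 63.8]
tcp_rot: [116.7, 90.0, 36.4]
ft_force: [-2.3, 0.5, 5.4]
finger_gap: 15.5
```

The drag is gone, so the cap is seated. Running home.

Request:
servo_tool([
  [[240,0,0,0.5,0,0,0],[240,0,0,1,0,0,0],[240,0,0,1.5,0,0,0],[240,0,0,2,0,0,0],[240,0,0,2.5,0,0,0],[240,0,0,3,0,0,0],[240,0,0,3.5,0,0,0],[240,0,0,4,0,0,0]],
])

```text
time: 26.55
tool_pos: [591.6, -83.8, 63.8]
tcp_rot: [108.0, 90.0, 27.7]
ft_force: [-1.0, 1.6, 5.1]
finger_gap: 15.3
```

Request:
servo_tool([
  [[240,0,0,0.5,0,0,0],[240,0,0,1,0,0,0],[240,0,0,1.5,0,0,0],[240,0,0,2,0,0,0],[240,0,0,2.5,0,0,0],[240,0,0,3,0,0,0],[240,0,0,3.5,0,0,0],[240,0,0,4,0,0,0]],
])

```text
time: 27.35
tool_pos: [598.4, -123.3, 63.8]
tcp_rot: [97.2, 90.0, 16.9]
ft_force: [-0.9, 1.8, 5.7]
finger_gap: 15.4
```

Request:
servo_tool([
  [[240,0,0,0.4,0,0,0],[240,0,0,0.8,0,0,0],[240,0,0,1.2,0,0,0],[240,0,0,1.5,0,0,0],[240,0,0,1.8,0,0,0],[240,0,0,2,0,0,0],[240,0,0,2.1,0,0,0],[240,0,0,2.2,0,0,0]],
])

```text
time: 28.15
tool_pos: [602.1, -145.0, 63.8]
tcp_rot: [82.9, 90.0, 2.6]
ft_force: [-1.6, 1.1, 5.5]
finger_gap: 15.6
```

Request:
servo_tool([
  [[240,0,0,0.1,0,0,0],[240,0,0,0.2,0,0,0],[240,0,0,0.3,0,0,0],[240,0,0,0.3,0,0,0]],
])

```text
time: 28.55
tool_pos: [602.7, -148.0, 63.8]
tcp_rot: [72.9, 90.0, -7.4]
ft_force: [-1.3, 1.3, 5.1]
finger_gap: 15.4
```

Request:
servo_tool([
  [[240,0,0,0.1,0,0,0],[240,0,0,0.1,0,0,0],[240,0,0,0.1,0,0,0]],
])

```text
time: 28.85
tool_pos: [602.8, -148.7, 63.8]
tcp_rot: [107.1, 90.0, 26.8]
ft_force: [-1.5, 0.0, 5.8]
finger_gap: 15.6
```

Request:
servo_tool([
  [[240,0,0,0.1,0,0,0],[240,0,0,0.1,0,0,0],[240,0,0,0.1,0,0,0]],
])

```text
time: 29.15
tool_pos: [602.8, -149.3, 63.8]
tcp_rot: [149.3, 90.0, 69.0]
ft_force: [-0.9, 3.4, 6.3]
finger_gap: 15.3
```

Request:
servo_tool([
  [[215,0,0,0,0,0,0],[205,0,0,0,0,0,0],[195,0,0,0,0,0,0],[180,0,0,0,0,0,0],[150,0,0,0,0,0,0],[130,0,0,0,0,0,0],[130,0,0,0,0,0,0]],
])

```text
time: 29.85
tool_pos: [602.6, -149.9, 63.2]
tcp_rot: [-95.2, 90.0, -175.4]
ft_force: [0.1, -0.4, 0.2]
finger_gap: 41.8
```

```bash
python3 - <<'E'
from bench import r
from h import *
s=r.sense();print(s['time'],s['tool_pos'],s['ft_force'],s['finger_gap'])
c=r.calibration("wrist");p,d=r.snapshot("wrist");cv2.imwrite("pics/w6.png",p[:,:,::-1])
E
```

```text
29.85 [ 602.59332393 -149.91570182   63.19639491] [ 0.05687658 -0.3883146   0.18433347] 41.81084388671288
```

View pics/w6.png

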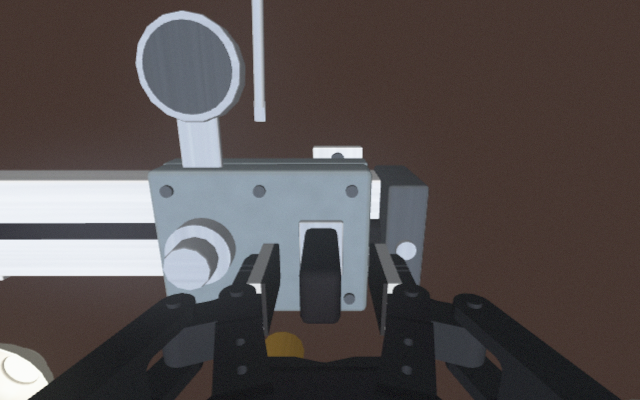

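The fingers are clear of the post on both sides, and the carriage sits at the home end. Lifting away.

Request:
servo_tool([
  [[130,-1.5,0,0,0,0,0],[130,-3,0,0,0,0,0],[130,-5,0,0,0,0,0],[130,-8,0,0,0,0,0],[130,-11,0,0,0,0,0],[130,-13,0,0,0,0,0],[130,-13,0,0,0,0,0],[130,-13,0,0,0,0,0]],
])

```text
time: 30.7
tool_pos: [603.3, -150.0, 195.1]
tcp_rot: [61.3, 89.8, -19.0]
ft_force: [0.6, 0.1, -0.7]
finger_gap: 42.1
```

```bash
python3 - <<'E'
from bench import r
from h import *
s=r.sense();print(s['time'],s['tool_pos'],s['ft_force'],s['finger_gap'])
c=r.calibration("wrist");p,d=r.snapshot("wrist");cv2.imwrite("pics/w7.png",p[:,:,::-1])
W=cloud(d,c);z=W[...,2]
m=(z>90)&(z<103)&(np.abs(W[...,0]-600)<25)&(W[...,1]>-180)&(W[...,1]<-110);print(m.sum(),W[m].mean(0))
p,d=r.snapshot("scene");cv2.imwrite("pics/scene7.png",p[:,:,::-1])
E
```

```text
30.7 [ 603.32239779 -150.04863775  195.05414735] [ 0.55278781  0.14838879 -0.70090173] 42.06941690461981
645 [ 603.11687104 -148.49442223   96.42070389]
```

View pics/w7.png

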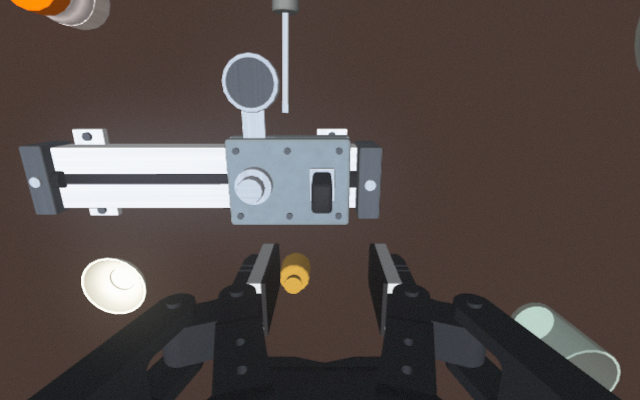

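View pics/scene7.png

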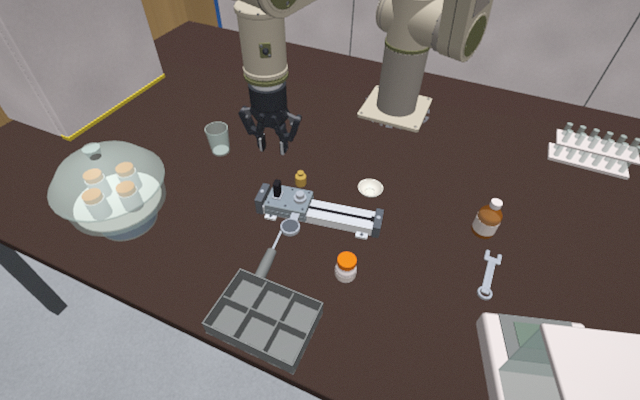

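```bash
python3 -c "
from bench import r
print(r.hand_in())"
```

```text
the job is handed in; nothing more can be done
None
```

The cap is seated, the carriage is back at the home stop, and I handed the job in at about 31 s with the gripper open and well clear. The hand-in itself gave no verdict.

- **Feeling for the spot:** I gripped the post and stroked the carriage to the home buffer (about 5 N), then to the far buffer (about 6 N). I approached the sticky spot from both sides at the same slow speed. It ran from about y = -44.5 to -24.7 mm (post position in world y), up to roughly 7 N above normal running. That puts its centre about 115.7 mm along the travel.
- **Seating the cap:** With the carriage standing still there, I pressed the button down. The cap gave way at about 13–15 N and stopped solid at about 7.9 mm of press, where I held it at 21 N. A picture afterwards showed the button back up and the carriage unmoved.
- **Return home:** Running back out over the home-side half of the spot, I felt no drag. I did not run over the far half again. I pressed the carriage lightly onto the home buffer (about 3.4 N) and let go.
- **Last checks:** The camera put the post at y = -148.5 mm, against buffer contact felt at about -148.6 mm. That agrees to within the camera's 2 mm accuracy, so contact with the buffer rests on the force felt, not on the picture. All the bystanders looked to be standing where they were.

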